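Move a hanging casting carrier to the keeper stand

TASK

Take the carrier with its castings off the arms of the plain grey stand and hang it on the two arms of the blue keeper stand, carrying it level and never setting it down or spilling a casting. Then slide it back along the arms, under the yellow keepers, until you feel the yellow stop, and press it lightly but firmly home so that the green pin is in flush; do not force it. Let go and leave it there, with everything else on the bench undisturbed.

Things in the scene. Friction and masses are not known exactly. Their poses are not given: they have to be found in the camera images.
- carrier: rigid hanging carrier, about 0.45 kg plus 0.12 kg of castings. Its top is a level square steel bar, 12 x 12 mm, 174 mm long. Origin: centre of the bar; x across the bar (on a stand: from arm tips to posts), y along the bar, z up. Straps 4 x 22 mm (y, x) at y = -85 and 85 mm go down from the bar to an open tray.
- carrier_grip (a point): middle of the carrier's orange grip, a block 30 mm (x) x 14 mm (y) x 50 mm high on a 10 mm neck above the bar, from 15 to 65 mm above the bar's centre. This point is 40 mm above the bar's centre. Pinch here from above, across the 14 mm (along y). Axes as the carrier's.
- tray_bottom (a point): centre of the underside of the carrier's tray, 155 mm below the bar's centre; tray 110 (x) x 170 (y) x 30 mm. It hangs 70 mm above the bench on either stand. Axes as the carrier's.
- plain_stand: fixed grey stand on which the carrier hangs at the start. Origin on the bench; x from the arm tips (robot side) back to the posts, y across, z up. Base plate x = -98 to 128 mm, 170 mm wide, 12 mm high; two posts 14 mm square at x = 110, y = -62 and 62 mm, 219 mm high. No keepers. The straps hang outside the arms, so the carrier comes off and on over the arm tips (bar ahead of x = -105 mm), not sideways.
- plain_arms (a point): point midway between the plain stand's arms, at stand x = -46, z = 225 mm (height of the resting bar's centre). On both stands two level arms 10 mm wide at y = -62 and 62 mm run from the posts to x = -85 mm, tops 219 mm above the bench, each with an upturned lip at its tip (x = -85 to -77 mm, 14 mm above the arm) over which the bar must be lifted.
- keeper_stand: fixed blue stand to which the carrier goes: same shape, sizes, axes and arms as the plain stand. On its arms sits a rigid yellow stop, locked in a new place each time: a cross-piece with an upright front face 140 mm wide and, over each arm, a 14 mm wide keeper. A push of 3 to 20 N on the stop seats the bar; more than that, or over 30 N on the whole stand with the weight, is forcing it.
- arms_mid (a point): where the bar's centre belongs when first laid on the keeper stand: midway between its arms, x = -46, z = 225 mm of the stand; axes as the stand's. The arms are always open from x = -77 to -13 mm; then slide the bar in +x. It is home 6 mm before the stop's face, its centre anywhere from x = -5 to 35 mm: not measured, find it by feel.
- pin (a joint): green feeler pin, 8 mm thick, in the middle of the stop's face: 0 when it stands out 8 mm, 0.008 (m) when flush with the face. Weak spring (under 0.5 N); friction (steel on the arms about 0.6) holds the released bar. The keepers overhang forward of the face by 14 mm; their undersides are 16 mm and tops 21 mm above the arms (the bar is 12 mm high).
- casting_a: loose silver clamp casting (about 59 x 22 x 23 mm, 40 g) lying in the carrier's tray; origin at the underside of its block
- casting_b: loose silver clamp casting (about 59 x 22 x 23 mm, 40 g) lying in the carrier's tray; origin at the underside of its block
- casting_c: loose silver clamp casting (about 59 x 22 x 23 mm, 40 g) lying in the carrier's tray; origin at the underside of its block
- spare_casting: brass-coloured clamp casting lying on the bench (59 x 22 x 23 mm), bystander; origin at its underside
- reject_casting: dark clamp casting lying on the bench (59 x 22 x 23 mm), bystander; origin at its underside
- wrench: wrench lying on the bench, bystander; origin at its underside
- brush: brush lying on the bench, bystander; origin at its underside
- oil_jar: amber jar, 64 mm wide, 100 mm high, bystander; origin under its centre
- bolt_cup: small steel cup, 72 mm wide, 70 mm high, bystander; origin under its centre
Mind the look-alikes: they are no part of the job. Leave any brown, purple or red look-alike of the casting_b alone.

How it is judged:
On the way, in this order (a step that is already met when the one before it is completed fails the run):
1. the carrier is lifted clear off the plain stand's arms (z of carrier in the frame of plain_stand above 0.24 m and contact force between carrier and plain_stand below 0.05 N), for 0.1 s.
2. its bar lies on the keeper stand's two arms (y of carrier in the frame of keeper_stand between -0.015 and 0.015 m and z of carrier in the frame of keeper_stand between 0.221 and 0.229 m and x of carrier in the frame of keeper_stand between -0.075 and 0.045 m and contact force between carrier and keeper_stand above 0.3 N), for 0.1 s.
3. the bar is slid under the keepers, home, and pressed on the stop with at least 3 N (y of carrier in the frame of keeper_stand between -0.015 and 0.015 m and z of carrier in the frame of keeper_stand between 0.221 and 0.229 m and x of carrier in the frame of keeper_stand between -0.075 and 0.045 m and value of joint pin above 0.006 m and contact force between carrier and stop above 3 N), for 0.1 s.
At the end, for the whole second after the job is handed in: The carrier hangs by its bar on both arms of the keeper stand, under the keepers and against the stop (green pin in by more than 5.5 of its 8 mm, bar within 15 mm of the middle sideways, within 4 mm of its resting height), level within 0.1 rad and at rest, all three castings in its tray, released (y of carrier in the frame of keeper_stand between -0.015 and 0.015 m and z of carrier in the frame of keeper_stand between 0.221 and 0.229 m and x of carrier in the frame of keeper_stand between -0.075 and 0.045 m and value of joint pin above 0.0055 m and angle between carrier's own z axis and vertical below 0.1 rad and linear speed of carrier below 0.05 m/s and angular speed of carrier below 0.6 rad/s and x of casting_a in the frame of carrier between -0.06 and 0.06 m and y of casting_a in the frame of carrier between -0.085 and 0.085 m and z of casting_a in the frame of carrier between -0.16 and -0.11 m and x of casting_b in the frame of carrier between -0.06 and 0.06 m and y of casting_b in the frame of carrier between -0.085 and 0.085 m and z of casting_b in the frame of carrier between -0.16 and -0.11 m and x of casting_c in the frame of carrier between -0.06 and 0.06 m and y of casting_c in the frame of carrier between -0.085 and 0.085 m and z of casting_c in the frame of carrier between -0.16 and -0.11 m); the robot touches nothing.
It fails at once if the carrier is tipped more than 0.26 rad (15 degrees) (angle between carrier's own z axis and vertical above 0.26 rad).
It fails at once if the carrier is set down or dropped (tray underside less than 30 mm above the bench) (height (world z) of tray_bottom below 0.03 m).
It fails at once if the carrier is pressed on the keeper stand with more than 30 N (contact force between carrier and keeper_stand above 30 N).
It fails at once if the carrier is pushed against the stop with more than 20 N (contact force between carrier and stop above 20 N).
It fails at once if a bystander is moved by more than 30 mm (distance of any of spare_casting, reject_casting, wrench, brush, oil_jar, bolt_cup from where it was at the start of the episode above 0.03 m).
It also fails if it takes over 72 s, if anything falls off the work surface, if the arm or the gripper's body presses on something with over 40 N, if the wrist force passes 120 N, or if a joint passes its speed limit or range.

ROBOT

A 7-joint arm with a two-finger parallel gripper is mounted at the origin on the work surface. World frame = base frame: x ahead of the robot, y to its left, z up, the work surface at z = 0. Lengths are in m, angles in rad, forces in N, time in s.
With the tool pointing down it reaches from about 0.425 to 0.875 m from the base axis. Payload 4.7 kg.
Tool frame: the origin (TCP) lies midway between the tips of the shut fingers; the grasp point (between the pads) lies 19 mm behind it; y points along the fingers, z is the direction in which the jaws open and shut, and the axes are right-handed (so a half turn about y gives the same grasp; the last joint's range is limited). The gripper opens to 87 mm and grips with 3 to 60 N. Pads are 19 mm wide; open, the fingers measure 117 mm over their backs; the gripper's body (75 mm by 190 mm) begins 51 mm behind the grasp point.
Start: joints at [1.295, 0.321, -0.07, 1.45, 0.023, 1.371, -0.057], TCP at [0.186, -0.623, 0.223] pointing down, gripper open.
Joint ranges: [-2.86, 2.86], [-0.3, 2.09], [-1.38, 1.24], [0.06, 2.45], [-1.56, 4.7], [0.09, 2.05], [-2.69, 2.69]. Speed limits (rad/s): [2.57, 2.57, 3.14, 3.14, 3.14, 3.14, 3.14].

INTERFACE

Orientations are given as a rotation vector (axis times angle).
In Python, from bench import ctrl gives the robot as it stands.
- The arm moves only by the tool play_rows, never from a script. Its arguments are lists of equal length, an entry for each row: "translation": the shift along the tool's x, y, z in mm, a list of three; "turn": the turn, a rotation vector about the tool's x, y, z in rad, a list of three; "fingers": the opening, from -1 (shut) to 1 (fully open), so that 0 is half open. In form: {"translation": [[dx, dy, dz], ...], "turn": [[wx, wy, wz], ...], "fingers": [fingers, ...]}. A call has exactly 10 rows; each row shifts and turns the commanded pose from where the row before left it, along the tool's axes as they then stand; what a row does not reach is not made up. A row lasts 1/12 s, in which the tool goes at most 41.7 mm and 7.16 degrees, less where a joint would pass 70% of its speed; a pose out of reach is approached as far as the arm can. A call with a gripper value outside its range is refused whole. The fingers move at their own pace and stop on an object; "grip_force" is the grip in N (left out, the last holds). Time passes only in rows, so rows that do not move let the fingers close, or fill a call up. It gives the time, the measured TCP pose, the force and the opening at its end, in the units of the state.
- ctrl.get_state(): the state, without advancing time (a new reading comes with each control period).
- ctrl.get_image(name): name is "scene" or "top" or "wrist"; returns the picture (400x640x3 uint8, blue, green, red); there is no depth.
- ctrl.camera_info(name): a dict with "camera_matrix" (3x3 intrinsics, pixels), "R" (3x3) and "t" (3): a world point X has camera coordinates R X + t. Camera axes: x right, y down, z forward; pixel columns grow to the right and rows downward; lengths in m; the calibration is good to about 2 mm. A picture is of the moment at which its call begins: read the wrist's pose just before it. camera_info takes no time and is no camera call; for the wrist camera it gives the pose at the moment of the call.
- ctrl.close_job(): hands the job in, once; it reports no verdict.
The state is a dict: "time": time; "joint_positions": joint angles; "qd": joint speeds; "joint_torque": joint torques, N m; "position": TCP position; "tool_rot": TCP orientation; "ft_force": force on the tool from outside, world axes, zero at the start; "torque": the same for the moment, N m; "grip_width": opening from 0.0 (shut) to 1.0 (fully open).
Only numpy, scipy, OpenCV 4.12 (cv2) and the standard library are available. Lean on these libraries where they do the work, as an engineer would, in place of code of your own. Each camera call takes 0.05 s, during which the arm holds its last target.

## Working session

There is one attempt and no reset: what is moved stays moved. The work goes in short steps, Python scripts to look and compute and a tool call to move; the robot and the scene stay as the last step left them, time stands still between calls to the robot, and variables do not carry over. Pictures are saved under pics/ and viewed, and the job is handed in when it is done.

Besides the shell and the picture viewer there is one more tool, called after ">>>" by a JSON object that holds its "name" and its "arguments", one argument or row to a line. play_rows: Moves the arm, as the interface text tells. Its arguments: {"type":"object","properties":{"translation":{"type":"array"},"turn":{"type":"array"},"fingers":{"type":"array"},"grip_force":{"type":"number"}},"required":["translation","turn","fingers"]}

```bash
ls; mkdir -p pics; python3 - <<'E'
from bench import ctrl
import cv2,numpy as np
np.set_printoptions(precision=4,suppress=True)
s=ctrl.get_state();print(s)
for n in["scene","top","wrist"]:
    ci=ctrl.camera_info(n);print(n,ci)
    cv2.imwrite(f"pics/a_{n}.png",ctrl.get_image(n))
E
```

```text
pics
{'time': 0.0, 'joint_positions': array([ 1.2951,  0.3218, -0.0701,  1.4517,  0.0226,  1.3708, -0.0569]), 'qd': array([ 0.0006, -0.0001,  0.0001, -0.0003,  0.0009,  0.0013, -0.0001]), 'joint_torque': array([  0.0003, -49.129 ,  -0.4038, -31.2532,  -0.0641,   0.0437,
         0.0001]), 'position': array([ 0.1855, -0.6224,  0.2214]), 'tool_rot': array([-0.3019,  2.0679, -2.064 ]), 'ft_force': array([-0.3799,  0.3782, -0.8359]), 'torque': array([ 0.021 , -0.0037, -0.0155]), 'grip_width': 0.9958291549499863}
scene {'camera_matrix': array([[484.1862,   0.    , 315.3679],
       [  0.    , 484.1862, 199.4735],
       [  0.    ,   0.    ,   1.    ]]), 'R': array([[ 0.4403,  0.8978, -0.0047],
       [ 0.6806, -0.3372, -0.6505],
       [-0.5856,  0.2832, -0.7595]]), 't': array([-0.232 , -0.2574,  1.7969])}
top {'camera_matrix': array([[371.5023,   0.    , 323.0534],
       [  0.    , 371.5023, 198.0929],
       [  0.    ,   0.    ,   1.    ]]), 'R': array([[ 0.0108, -0.9996,  0.0276],
       [-0.9812, -0.0159, -0.1923],
       [ 0.1926, -0.025 , -0.981 ]]), 't': array([-0.0332,  0.5684,  1.028 ])}
wrist {'camera_matrix': array([[306.7536,   0.    , 321.1447],
       [  0.    , 306.7536, 198.9146],
       [  0.    ,   0.    ,   1.    ]]), 'R': array([[ 0.287 , -0.9579, -0.0023],
       [-0.9289, -0.2789,  0.2437],
       [-0.2341, -0.0678, -0.9699]]), 't': array([-0.6494, -0.0314,  0.3899])}
```

View pics/a_scene.png

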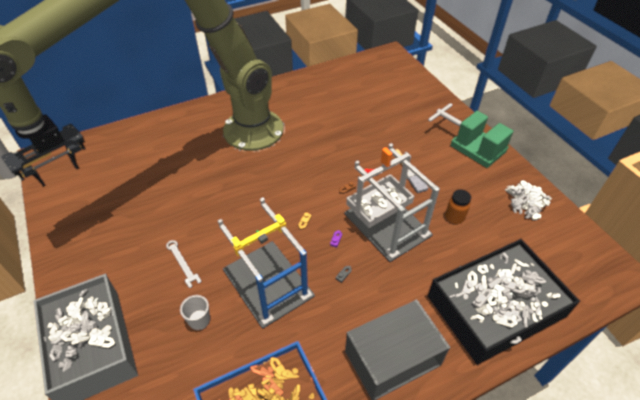

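View pics/a_top.png

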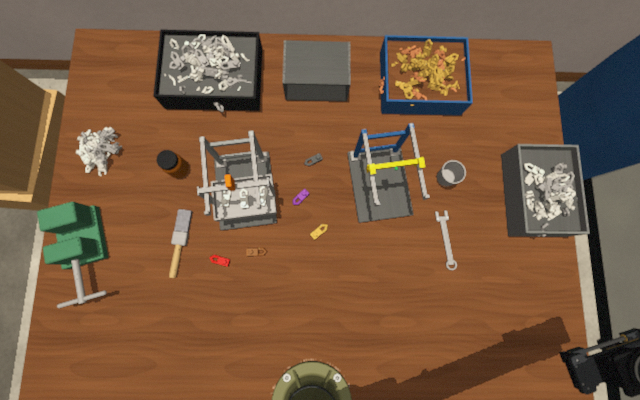

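View pics/a_wrist.png

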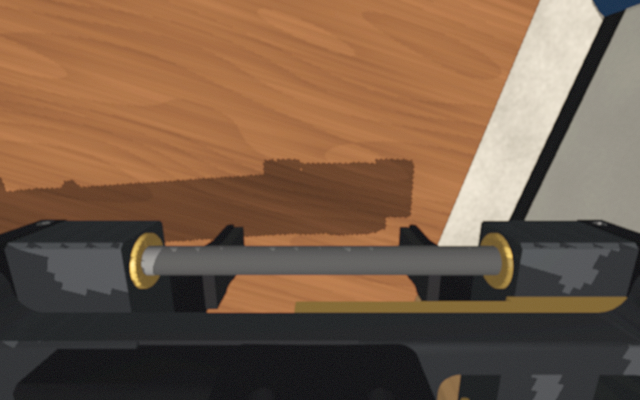

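The scene and top pictures show:
- the grey stand with the carrier, around (240,185) in top;
- the blue keeper stand with its yellow stop, around (390,165) in top.

I'll enlarge both.

```bash
python3 - <<'E'
import cv2
t=cv2.imread("pics/a_top.png");s=cv2.imread("pics/a_scene.png")
cv2.imwrite("pics/b_top1.png",cv2.resize(t[120:240,180:290],None,fx=5,fy=5,interpolation=cv2.INTER_CUBIC))
cv2.imwrite("pics/b_top2.png",cv2.resize(t[120:230,340:440],None,fx=5,fy=5,interpolation=cv2.INTER_CUBIC))
cv2.imwrite("pics/b_sc.png",cv2.resize(s[140:330,210:450],None,fx=3.1,fy=3.1,interpolation=cv2.INTER_CUBIC))
E
```

```text
(no output)
```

View pics/b_top1.png

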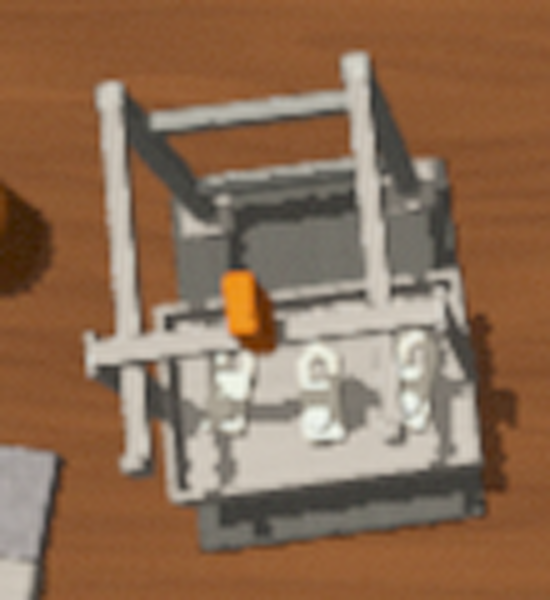

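View pics/b_top2.png

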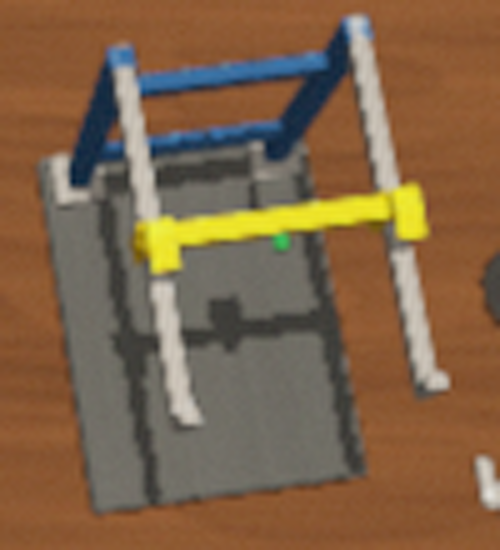

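View pics/b_sc.png

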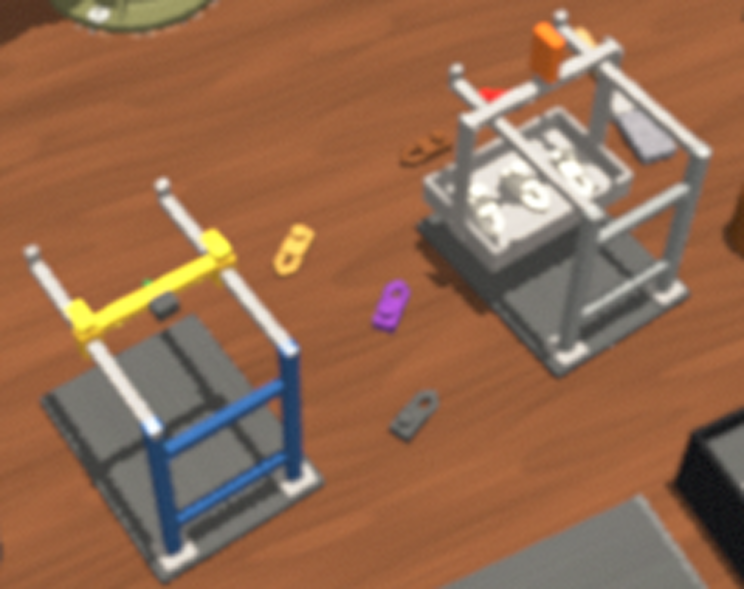

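```bash
cat > h.py <<'E'
from bench import ctrl
import cv2,numpy as np
from scipy.spatial.transform import Rotation as Rn
np.set_printoptions(precision=4,suppress=True)
def ray(ci,uv):
    K,R,t=[np.array(ci[k]) for k in("camera_matrix","R","t")]
    d=R.T@np.linalg.inv(K)@[uv[0],uv[1],1]; return -R.T@t,d/np.linalg.norm(d)
def onz(ci,uv,z):
    c,d=ray(ci,uv); return c+d*(z-c[2])/d[2]
def tri(rs):
    A=sum(np.eye(3)-np.outer(d,d) for c,d in rs);b=sum((np.eye(3)-np.outer(d,d))@c for c,d in rs)
    X=np.linalg.solve(A,b);return X,max(np.linalg.norm((np.eye(3)-np.outer(d,d))@(X-c)) for c,d in rs)
def proj(ci,X):
    p=np.array(ci["R"])@X+np.array(ci["t"]);p=np.array(ci["camera_matrix"])@p;return p[:2]/p[2]
E
python3 - <<'E'
from h import *
T=ctrl.camera_info("top");S=ctrl.camera_info("scene")
t1=lambda u,v:((u+.5)/5-.5+180,(v+.5)/5-.5+120)
t2=lambda u,v:((u+.5)/5-.5+340,(v+.5)/5-.5+120)
s=lambda u,v:((u+.5)/3.1-.5+210,(v+.5)/3.1-.5+140)
P={}
for n,a,b in [("plain postL top",t1(111,90),s(703,150)),("plain postR top",t1(356,60),s(590,215)),
 ("plain tipL",t1(136,463),s(560,17)),("plain tipR",t1(395,432),s(457,70)),
 ("barL",t1(90,352),s(612,47)),("barR",t1(445,308),s(467,120)),
 ("keep postL",t2(121,55),s(290,347)),("keep postR",t2(356,27),s(152,427)),
 ("keep tipL",t2(187,418),s(162,185)),("keep tipR",t2(433,383),s(33,253))]:
    P[n],r=tri([ray(T,a),ray(S,b)]);print(n,P[n],r)
# orange grip
ti=cv2.imread("pics/a_top.png");si=cv2.imread("pics/a_scene.png")
for im,n,x in((ti,"top",(180,290,120,240)),(si,"scene",(350,420,140,180))):
    h=cv2.cvtColor(im,cv2.COLOR_BGR2HSV);m=cv2.inRange(h,(5,200,120),(18,255,255));k=np.zeros_like(m);k[x[2]:x[3],x[0]:x[1]]=m[x[2]:x[3],x[0]:x[1]]
    print(n,cv2.connectedComponentsWithStats(k)[2:])
E
```

```text
plain postL top [0.6868 0.2864 0.2215] 0.0005040108727682128
plain postR top [0.7047 0.1621 0.2201] 0.002135697751195388
plain tipL [0.4956 0.2579 0.2311] 0.0006630543046447456
plain tipR [0.5132 0.1362 0.2307] 0.0019689811697175515
barL [0.5494 0.2828 0.2289] 0.0010991235802194593
barR [0.5739 0.1131 0.234 ] 0.0008756897833582624
keep postL [ 0.7142 -0.1237  0.2211] 0.00011968799866455446
keep postR [ 0.7328 -0.2468  0.2189] 0.0005398262091913939
keep tipL [ 0.5235 -0.153   0.2319] 0.00034384034017096175
keep tipR [ 0.5433 -0.2749  0.2303] 7.967727423802881e-05
top (array([[     0,      0,    640,    400, 255932],
       [   225,    175,      7,     12,     68]], dtype=int32), array([[319.5243, 199.505 ],
       [228.    , 180.5441]]))
scene (array([[     0,      0,    640,    400, 255899],
       [   382,    148,      9,     18,    101]], dtype=int32), array([[319.4739, 199.5168],
       [385.6238, 156.8218]]))
```

```bash
python3 - <<'E'
from h import *
T=ctrl.camera_info("top");S=ctrl.camera_info("scene");W=ctrl.camera_info("wrist")
print("grip tri",tri([ray(T,(228,180.5)),ray(S,(385.6,156.8))]), "top plane .29",onz(T,(227.8,179.5),.285))
print("cup",onz(T,(453,172),.07),"jar",onz(T,(168,160),.1))
s=ctrl.get_state();R=Rn.from_rotvec(s["tool_rot"]).as_matrix();print(R)
cw=ray(W,(320,200))[0];print("cam in tool",R.T@(cw-s["position"]),"axis",R.T@np.array(W["R"])[2])
for sg in(1,-1):
    z=sg*np.array([-np.sin(.143),np.cos(.143),0]);y=np.array([0,0,-1.]);G=np.c_[np.cross(y,z),y,z]
    print(sg,Rn.from_matrix(R.T@G).as_rotvec())
E
```

```text
grip tri (array([0.5637, 0.1994, 0.2705]), np.float64(0.0028495889975072093)) top plane .29 [0.5637 0.1993 0.285 ]
cup [ 0.6505 -0.4074  0.07  ] jar [0.6624 0.4139 0.1   ]
[[-0.9583 -0.0005  0.2858]
 [-0.2858  0.0014 -0.9583]
 [ 0.0001 -1.     -0.0014]]
cam in tool [-0.0655 -0.1627  0.0004] axis [ 0.2436  0.9699 -0.0003]
1 [ 0.0003 -2.9948 -0.0021]
-1 [0.0014 0.1468 0.0002]
```

>>> {"name": "play_rows", "arguments": {
  "translation": [
    [0,-37.5,0],
    [0,-37.5,0],
    [0,-37.5,0],
    [0,-37.5,0],
    [-29.6,0,-22.6],
    [-29.6,0,-22.6],
    [-29.6,0,-22.6],
    [-29.6,0,-22.6],
    [-29.6,0,-22.6],
    [-29.6,0,-22.6]
  ],
  "turn": [
    [0,0.037,0],
    [0,0.037,0],
    [0,0.037,0],
    [0,0.036,0],
    [0,0,0],
    [0,0,0],
    [0,0,0],
    [0,0,0],
    [0,0,0],
    [0,0,0]
  ],
  "fingers": [1,1,1,1,1,1,1,1,1,1]
}}

```text
time: 0.98
position: [0.3431, -0.4618, 0.3724]
tool_rot: [-0.154, 2.148, -2.147]
ft_force: [1.1, -0.5, 0.2]
grip_width: 0.998
```

>>> {"name": "play_rows", "arguments": {
  "translation": [
    [-29.6,0,-22.6],
    [-29.6,0,-22.6],
    [-29.6,0,-22.6],
    [-29.6,0,-22.6],
    [-29.6,0,-22.6],
    [-29.6,0,-22.6],
    [-29.6,0,-22.6],
    [-29.6,0,-22.6],
    [-6.4,0,-36.9],
    [-6.4,0,-36.9]
  ],
  "turn": [
    [0,0,0],
    [0,0,0],
    [0,0,0],
    [0,0,0],
    [0,0,0],
    [0,0,0],
    [0,0,0],
    [0,0,0],
    [0,0,0],
    [0,0,0]
  ],
  "fingers": [1,1,1,1,1,1,1,1,1,1]
}}

```text
time: 1.82
position: [0.5538, -0.1743, 0.3708]
tool_rot: [-0.156, 2.15, -2.146]
ft_force: [-0.8, -0.1, -0.5]
grip_width: 1.0
```

>>> {"name": "play_rows", "arguments": {
  "translation": [
    [-6.4,0,-36.9],
    [-6.4,0,-36.9],
    [-6.4,0,-36.9],
    [-6.4,0,-36.9],
    [-6.4,0,-36.9],
    [-6.4,0,-36.9],
    [-6.4,0,-36.9],
    [-6.4,0,-36.9],
    [-6.4,0,-36.9],
    [-6.4,0,-36.9]
  ],
  "turn": [
    [0,0,0],
    [0,0,0],
    [0,0,0],
    [0,0,0],
    [0,0,0],
    [0,0,0],
    [0,0,0],
    [0,0,0],
    [0,0,0],
    [0,0,0]
  ],
  "fingers": [1,1,1,1,1,1,1,1,1,1]
}}

```text
time: 2.65
position: [0.5635, 0.2, 0.3724]
tool_rot: [-0.153, 2.147, -2.148]
ft_force: [0.6, 0.8, 0.4]
grip_width: 1.001
```

```bash
python3 - <<'E'
from h import *
s=ctrl.get_state();print(s["position"],s["tool_rot"])
W=ctrl.camera_info("wrist");im=ctrl.get_image("wrist");cv2.imwrite("pics/c_w.png",im);np.save("c_w.npy",W,allow_pickle=True)
h=cv2.cvtColor(im,cv2.COLOR_BGR2HSV);m=cv2.inRange(h,(5,180,90),(18,255,255))
n,_,st,c=cv2.connectedComponentsWithStats(m)
for i in range(1,n):
    if st[i,4]>60: print(st[i],c[i])
X=np.array([.5627,.1987,.2705]);print(proj(W,X))
E
```

```text
[0.5635 0.2    0.3724] [-0.1531  2.1471 -2.1481]
[171  52  42  48 880] [196.5807  80.1705]
[312 182  15  42 473] [319.0698 204.1649]
[321.9078 199.0013]
```

View pics/c_w.png

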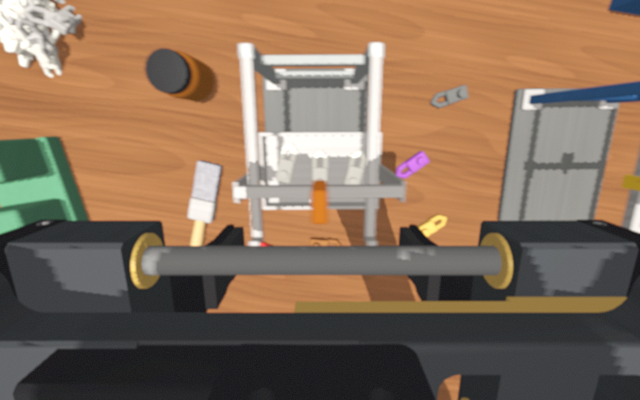

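>>> {"name": "play_rows", "arguments": {
  "translation": [
    [0,13,-1],
    [0,13,0],
    [0,13,0],
    [0,13,0],
    [0,13,0],
    [0,13,0],
    [0,13,0],
    [0,13,0],
    [0,10,0],
    [0,6,0]
  ],
  "turn": [
    [0,0,0],
    [0,0,0],
    [0,0,0],
    [0,0,0],
    [0,0,0],
    [0,0,0],
    [0,0,0],
    [0,0,0],
    [0,0,0],
    [0,0,0]
  ],
  "fingers": [1,1,1,1,1,1,1,1,1,1],
  "grip_force": 40
}}

```text
time: 3.53
position: [0.5632, 0.1991, 0.2507]
tool_rot: [-0.156, 2.148, -2.149]
ft_force: [-1.5, 0.2, -0.0]
grip_width: 0.998
```

```bash
python3 - <<'E'
from h import *
s=ctrl.get_state();print(s["position"],s["ft_force"])
for n in("wrist","scene"):
    im=ctrl.get_image(n);cv2.imwrite(f"pics/d_{n}.png",im if n=="wrist" else cv2.resize(im[120:270,310:470],None,fx=4,fy=4,interpolation=cv2.INTER_CUBIC))
E
```

```text
[0.5632 0.1991 0.2507] [-1.55    0.2034 -0.027 ]
```

View pics/d_wrist.png

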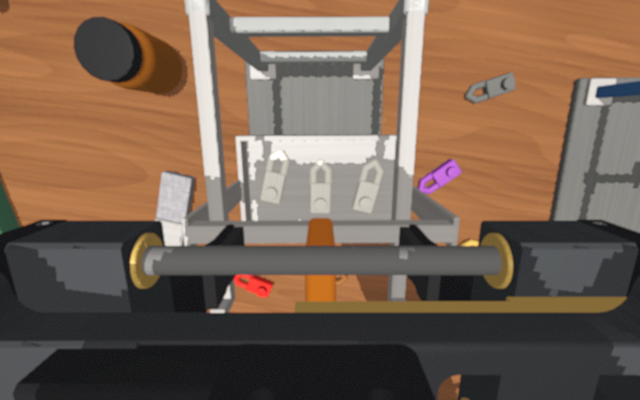

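View pics/d_scene.png

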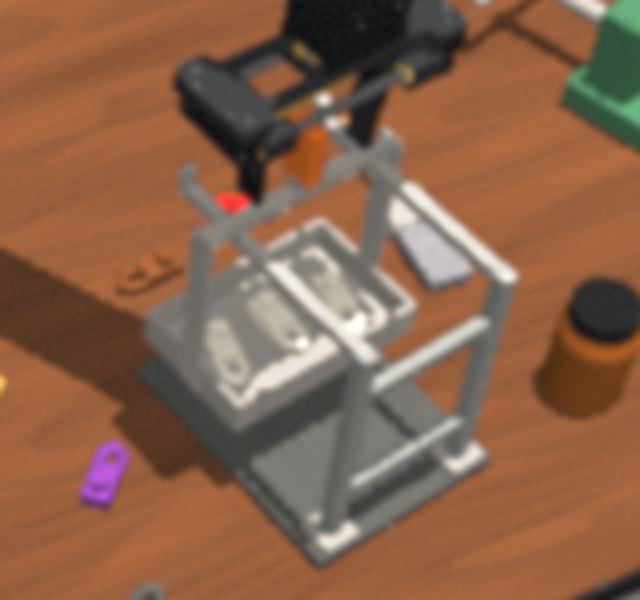

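The grip is centred between the fingers (wrist columns 306–334, middle 320). The three silver castings lie in the tray at (275,180), (320,190) and (368,188). I'll close the fingers now.

>>> {"name": "play_rows", "arguments": {
  "translation": [
    [0,0,0],
    [0,0,0],
    [0,0,0],
    [0,0,0],
    [0,0,0],
    [0,0,0],
    [0,0,0],
    [0,0,0],
    [0,0,0],
    [0,0,0]
  ],
  "turn": [
    [0,0,0],
    [0,0,0],
    [0,0,0],
    [0,0,0],
    [0,0,0],
    [0,0,0],
    [0,0,0],
    [0,0,0],
    [0,0,0],
    [0,0,0]
  ],
  "fingers": [0.6,0.3,0,-0.3,-0.6,-1,-1,-1,-1,-1],
  "grip_force": 45
}}

```text
time: 4.47
position: [0.5637, 0.1994, 0.2525]
tool_rot: [-0.154, 2.147, -2.148]
ft_force: [-0.1, -0.8, 0.1]
grip_width: 0.326
```

>>> {"name": "play_rows", "arguments": {
  "translation": [
    [0,0,0],
    [0,-1,0],
    [0,-2,0],
    [0,-3,0],
    [0,-5,0],
    [0,-6,0],
    [0,-6,0],
    [0,-5,0],
    [0,-2,0],
    [0,0,0]
  ],
  "turn": [
    [0,0,0],
    [0,0,0],
    [0,0,0],
    [0,0,0],
    [0,0,0],
    [0,0,0],
    [0,0,0],
    [0,0,0],
    [0,0,0],
    [0,0,0]
  ],
  "fingers": [-1,-1,-1,-1,-1,-1,-1,-1,-1,-1]
}}

```text
time: 5.3
position: [0.5641, 0.1997, 0.2834]
tool_rot: [-0.152, 2.147, -2.146]
ft_force: [0.4, 0.1, -4.5]
grip_width: 0.157
```

```bash
python3 - <<'E'
from h import *
s=ctrl.get_state();print(s["position"],s["ft_force"],s["torque"],s["grip_width"])
for n in("wrist","scene"):
    im=ctrl.get_image(n);cv2.imwrite(f"pics/e_{n}.png",im if n=="wrist" else cv2.resize(im[120:270,310:470],None,fx=4,fy=4,interpolation=cv2.INTER_CUBIC))
E
```

```text
[0.5641 0.1997 0.2834] [ 0.4267  0.1069 -4.5045] [-0.0388 -0.1379  0.0101] 0.15734891339712156
```

View pics/e_scene.png

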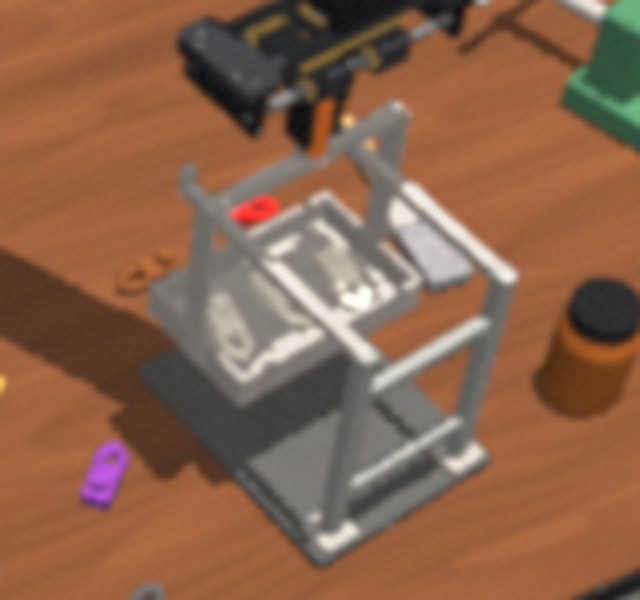

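View pics/e_wrist.png

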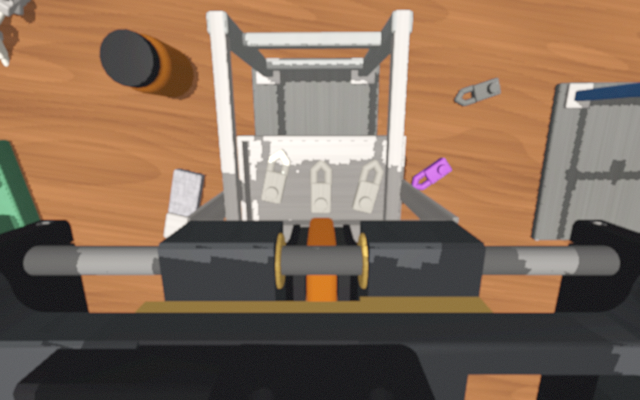

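>>> {"name": "play_rows", "arguments": {
  "translation": [
    [2,0,0],
    [5,0,0],
    [8,0,0],
    [11,0,0],
    [14,0,0],
    [16,0,0],
    [17,0,0],
    [15,0,0],
    [10,0,0],
    [5,0,0]
  ],
  "turn": [
    [0,0,0],
    [0,0,0],
    [0,0,0],
    [0,0,0],
    [0,0,0],
    [0,0,0],
    [0,0,0],
    [0,0,0],
    [0,0,0],
    [0,0,0]
  ],
  "fingers": [-1,-1,-1,-1,-1,-1,-1,-1,-1,-1]
}}

```text
time: 6.23
position: [0.4595, 0.1848, 0.2825]
tool_rot: [-0.155, 2.145, -2.149]
ft_force: [0.5, -0.1, -4.8]
grip_width: 0.158
```

```bash
python3 - <<'E'
from h import *
s=ctrl.get_state();print(s["position"],s["ft_force"],s["torque"],s["grip_width"])
for n,c in(("top",(150,260,170,300)),("scene",(110,260,300,460))):
    im=ctrl.get_image(n);cv2.imwrite(f"pics/f_{n}.png",im);cv2.imwrite(f"pics/f_{n}c.png",cv2.resize(im[c[0]:c[1],c[2]:c[3]],None,fx=5,fy=5,interpolation=cv2.INTER_CUBIC)[:600,:800])
E
```

```text
[0.4595 0.1848 0.2825] [ 0.5007 -0.1123 -4.8087] [ 0.074  -0.0361 -0.037 ] 0.15764841171193525
```

View pics/f_topc.png

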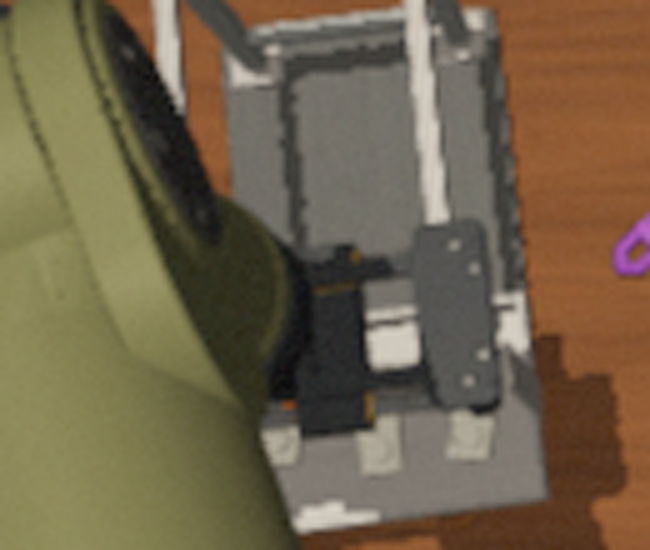

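View pics/f_scenec.png

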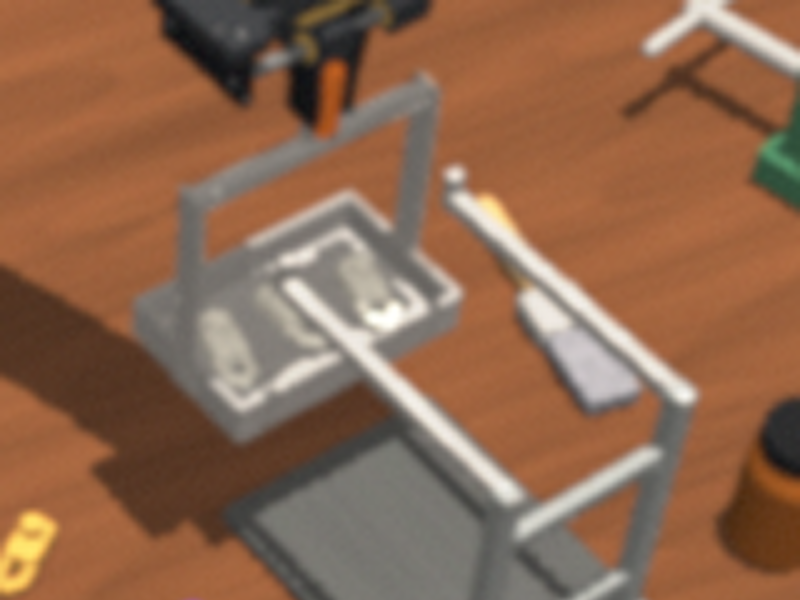

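>>> {"name": "play_rows", "arguments": {
  "translation": [
    [0.3,0,2],
    [0.6,0,4],
    [1,0,7],
    [1.4,0,10],
    [1.9,0,13],
    [2.3,0,16],
    [2.6,0,18],
    [2.6,0,18],
    [2.6,0,18],
    [2.6,0,18]
  ],
  "turn": [
    [0,0,0],
    [0,0,0],
    [0,0,0],
    [0,0,0],
    [0,0,0],
    [0,0,0],
    [0,0,0],
    [0,0,0],
    [0,0,0],
    [0,0,0]
  ],
  "fingers": [-1,-1,-1,-1,-1,-1,-1,-1,-1,-1]
}}

```text
time: 7.17
position: [0.4617, 0.0574, 0.2824]
tool_rot: [-0.153, 2.148, -2.148]
ft_force: [0.8, 0.7, -4.5]
grip_width: 0.161
```

>>> {"name": "play_rows", "arguments": {
  "translation": [
    [2.6,0,18],
    [2.6,0,18],
    [2.6,0,18],
    [2.6,0,18],
    [2.6,0,18],
    [2.6,0,18],
    [2.6,0,18],
    [2.6,0,18],
    [2.6,0,18],
    [2.6,0,18]
  ],
  "turn": [
    [0,0,0],
    [0,0,0],
    [0,0,0],
    [0,0,0],
    [0,0,0],
    [0,0,0],
    [0,0,0],
    [0,0,0],
    [0,0,0],
    [0,0,0]
  ],
  "fingers": [-1,-1,-1,-1,-1,-1,-1,-1,-1,-1]
}}

```text
time: 8.0
position: [0.4611, -0.1245, 0.2823]
tool_rot: [-0.153, 2.148, -2.148]
ft_force: [0.3, 0.6, -5.2]
grip_width: 0.157
```

>>> {"name": "play_rows", "arguments": {
  "translation": [
    [2.5,0,17],
    [2.3,0,16],
    [2.2,0,15],
    [1.9,0,13],
    [1.6,0,11],
    [1.3,0,9],
    [1,0,7],
    [0.7,0,5],
    [0.4,0,3],
    [0.1,0,1]
  ],
  "turn": [
    [0,-0.008,0],
    [0,0,0],
    [0,0,0],
    [0,0,0],
    [0,0,0],
    [0,0,0],
    [0,0,0],
    [0,0,0],
    [0,0,0],
    [0,0,0]
  ],
  "fingers": [-1,-1,-1,-1,-1,-1,-1,-1,-1,-1]
}}

```text
time: 8.83
position: [0.4622, -0.2205, 0.2825]
tool_rot: [-0.162, 2.143, -2.143]
ft_force: [-0.2, 0.9, -4.2]
grip_width: 0.158
```

```bash
python3 - <<'E'
from h import *
s=ctrl.get_state();print(s["position"],s["ft_force"],s["torque"],s["grip_width"]);print(Rn.from_rotvec(s["tool_rot"]).as_matrix())
for n,c in(("top",(120,240,320,450)),("scene",(110,260,180,340))):
    im=ctrl.get_image(n);cv2.imwrite(f"pics/g_{n}.png",im);cv2.imwrite(f"pics/g_{n}c.png",cv2.resize(im[c[0]:c[1],c[2]:c[3]],None,fx=5,fy=5,interpolation=cv2.INTER_CUBIC)[:600,:800])
im=ctrl.get_image("wrist");cv2.imwrite("pics/g_wrist.png",im)
E
```

```text
[ 0.4622 -0.2205  0.2825] [-0.2164  0.8912 -4.2256] [ 0.0073  0.0436 -0.0345] 0.15779923673657834
[[-0.9886 -0.0001  0.1503]
 [-0.1503 -0.     -0.9886]
 [ 0.0001 -1.      0.    ]]
```

View pics/g_topc.png

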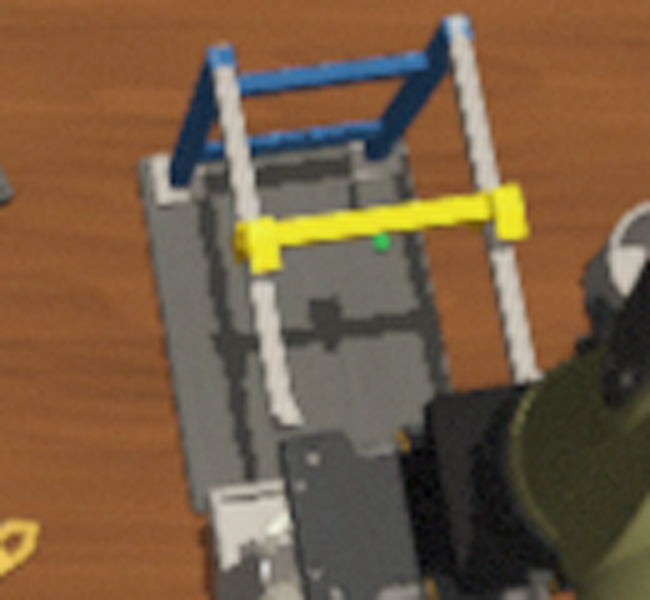

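View pics/g_scenec.png

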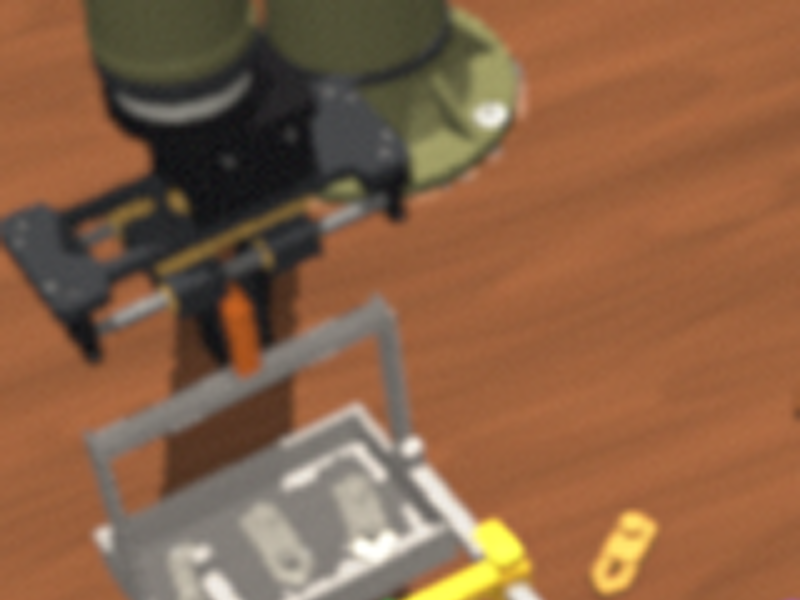

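View pics/g_wrist.png

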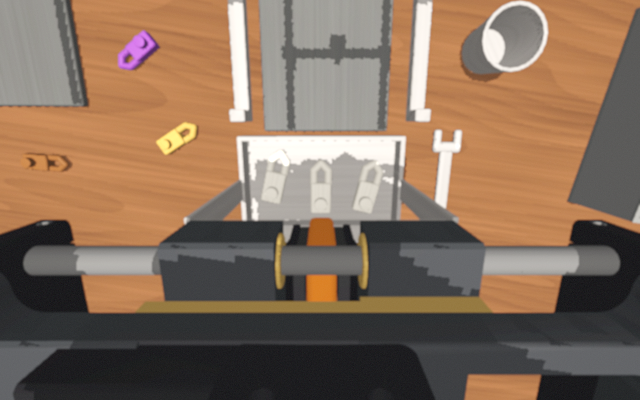

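```bash
python3 - <<'E'
from h import *
s=ctrl.get_state();W=ctrl.camera_info("wrist");S=ctrl.camera_info("scene");T=ctrl.camera_info("top")
im=cv2.imread("pics/g_wrist.png");cv2.imwrite("pics/g_wc.png",cv2.resize(im[0:140,220:460],None,fx=3.3,fy=3.3,interpolation=cv2.INTER_CUBIC))
n=np.array([.9886,.1504,0]);l=np.array([-.1504,.9886,0]);p=s["position"]
for uv in((378,298),(95,438),(388,322),(98,452)):
    c,d=ray(S,((uv[0]+.5)/5-.5+180,(uv[1]+.5)/5-.5+110));k=n@(p-c)/(n@d);X=c+k*d;print(X,l@(X-p))
for uv in((239,115),(420,115),(235,3),(425,3)):
    X=onz(W,uv,.233 if uv[1]>50 else .219);print(uv,X,n@(X-p),l@(X-p))
E
```

```text
[ 0.4501 -0.1392  0.2711] 0.08143433329586555
[ 0.4751 -0.3035  0.2675] -0.08473885855433125
[ 0.4495 -0.1354  0.2503] 0.08527407803876959
[ 0.4752 -0.304   0.2569] -0.08524342571345866
(239, 115) [ 0.5232 -0.1552  0.233 ] 0.06987878745264665 0.054570123098648546
(420, 115) [ 0.5416 -0.2747  0.233 ] 0.07012611815037167 -0.06627350938131095
(235, 3) [ 0.5933 -0.1428  0.219 ] 0.14100951606535211 0.05634741991730013
(425, 3) [ 0.6122 -0.2659  0.219 ] 0.1412319484220218 -0.06818543039343572
```

View pics/g_wc.png

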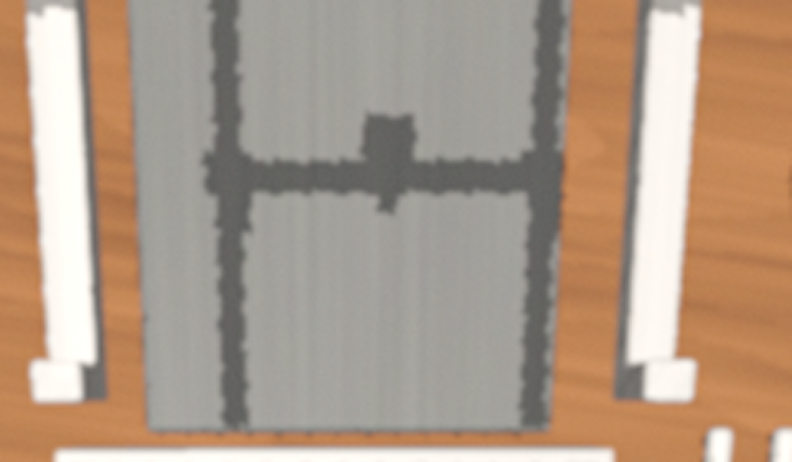

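>>> {"name": "play_rows", "arguments": {
  "translation": [
    [0,0,1],
    [0,0,2],
    [0,0,2],
    [-1,0,0.5],
    [-2,0,0],
    [-4,0,0],
    [-6,0,0],
    [-8,0,0],
    [-10,0,0],
    [-11,0,0]
  ],
  "turn": [
    [0,0,0],
    [0,0,0],
    [0,0,0],
    [0,0,0],
    [0,0,0],
    [0,0,0],
    [0,0,0],
    [0,0,0],
    [0,0,0],
    [0,0,0]
  ],
  "fingers": [-1,-1,-1,-1,-1,-1,-1,-1,-1,-1]
}}

```text
time: 9.82
position: [0.5057, -0.2192, 0.2825]
tool_rot: [-0.162, 2.143, -2.143]
ft_force: [0.6, -1.5, -4.9]
grip_width: 0.155
```

>>> {"name": "play_rows", "arguments": {
  "translation": [
    [-11,0,0],
    [-11,0,0],
    [-11,0,0],
    [-9,0,0],
    [-8,0,0],
    [-6,0,0],
    [-4,0,0],
    [-2,0,0],
    [-1,0,0],
    [0,0,0]
  ],
  "turn": [
    [0,0,0],
    [0,0,0],
    [0,0,0],
    [0,0,0],
    [0,0,0],
    [0,0,0],
    [0,0,0],
    [0,0,0],
    [0,0,0],
    [0,0,0]
  ],
  "fingers": [-1,-1,-1,-1,-1,-1,-1,-1,-1,-1]
}}

```text
time: 10.65
position: [0.5667, -0.2101, 0.2825]
tool_rot: [-0.162, 2.143, -2.143]
ft_force: [-0.5, -0.1, -4.5]
grip_width: 0.157
```

```bash
python3 - <<'E'
from h import *
s=ctrl.get_state();print(s["position"],s["ft_force"],s["torque"],s["grip_width"])
for n,c in(("top",(120,240,320,450)),("scene",(160,310,200,360))):
    im=ctrl.get_image(n);cv2.imwrite(f"pics/h_{n}.png",im);cv2.imwrite(f"pics/h_{n}c.png",cv2.resize(im[c[0]:c[1],c[2]:c[3]],None,fx=4,fy=4,interpolation=cv2.INTER_CUBIC)[:600,:800])
im=ctrl.get_image("wrist");cv2.imwrite("pics/h_wrist.png",im)
E
```

```text
[ 0.5667 -0.2101  0.2825] [-0.5315 -0.1293 -4.4617] [0.0762 0.0209 0.0343] 0.15652751103371906
```

View pics/h_topc.png

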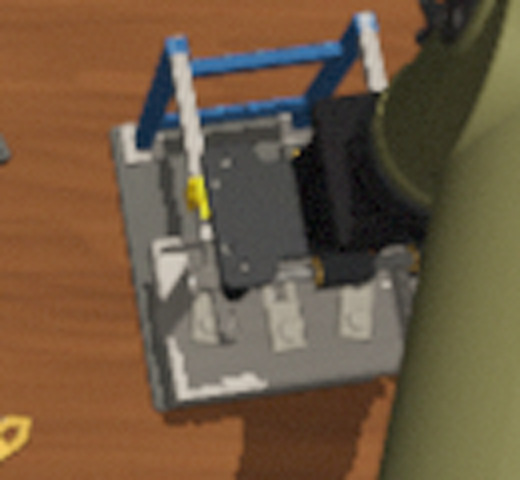

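View pics/h_scenec.png

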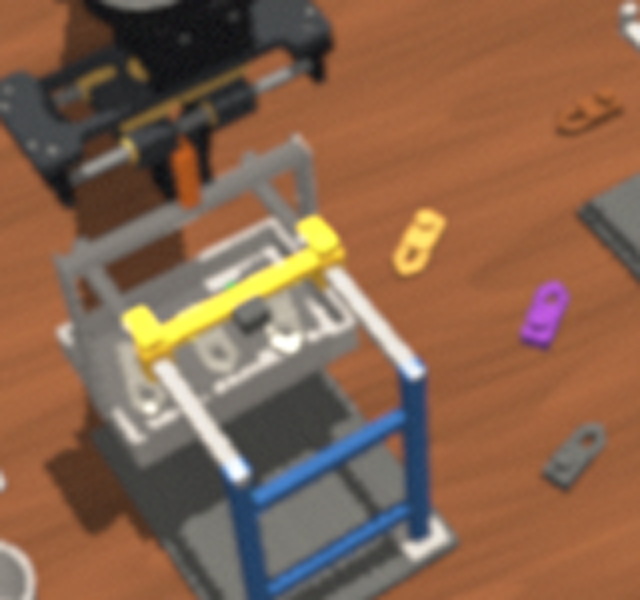

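View pics/h_wrist.png

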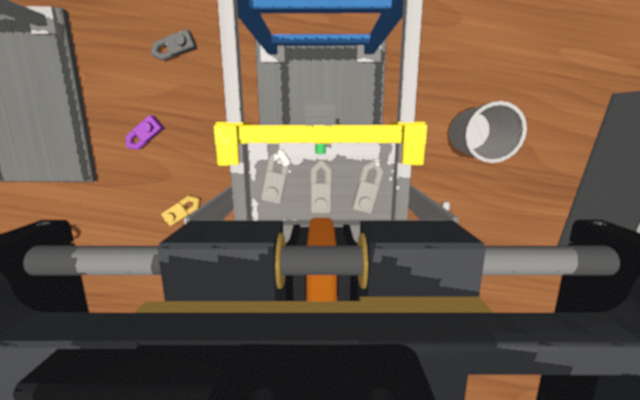

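>>> {"name": "play_rows", "arguments": {
  "translation": [
    [0,1,0],
    [0,2,0],
    [0,3,0],
    [0,4,0],
    [0,4,0],
    [0,4,0],
    [0,3,0],
    [0,2,0],
    [0,1,0],
    [0,0,0]
  ],
  "turn": [
    [0,0,0],
    [0,0,0],
    [0,0,0],
    [0,0,0],
    [0,0,0],
    [0,0,0],
    [0,0,0],
    [0,0,0],
    [0,0,0],
    [0,0,0]
  ],
  "fingers": [-1,-1,-1,-1,-1,-1,-1,-1,-1,-1]
}}

```text
time: 11.63
position: [0.5667, -0.21, 0.2582]
tool_rot: [-0.162, 2.143, -2.143]
ft_force: [0.5, 0.3, -4.7]
grip_width: 0.159
```

>>> {"name": "play_rows", "arguments": {
  "translation": [
    [0,0.5,0],
    [0,0.5,0],
    [0,0.5,0],
    [0,0.5,0],
    [0,0,0],
    [0,0,0],
    [0,0,0],
    [0,0,0],
    [0,0,0],
    [0,0,0]
  ],
  "turn": [
    [0,0,0],
    [0,0,0],
    [0,0,0],
    [0,0,0],
    [0,0,0],
    [0,0,0],
    [0,0,0],
    [0,0,0],
    [0,0,0],
    [0,0,0]
  ],
  "fingers": [-1,-1,-1,-1,-1,-1,-1,-1,-1,-1]
}}

```text
time: 12.47
position: [0.5668, -0.21, 0.2566]
tool_rot: [-0.162, 2.143, -2.143]
ft_force: [0.1, -0.3, -4.6]
grip_width: 0.157
```

```bash
python3 - <<'E'
from h import *
s=ctrl.get_state();print(s["position"],s["ft_force"],s["torque"])
c=(160,310,200,360)
im=ctrl.get_image("scene");cv2.imwrite(f"pics/i_scenec.png",cv2.resize(im[c[0]:c[1],c[2]:c[3]],None,fx=4,fy=4,interpolation=cv2.INTER_CUBIC)[:600,:800])
print(ctrl.get_state()["ft_force"])
E
```

```text
[ 0.5668 -0.21    0.2566] [ 0.0711 -0.2649 -4.6136] [-0.0486 -0.0445 -0.0357]
[ 0.6602 -0.1564 -4.6945]
```

View pics/i_scenec.png

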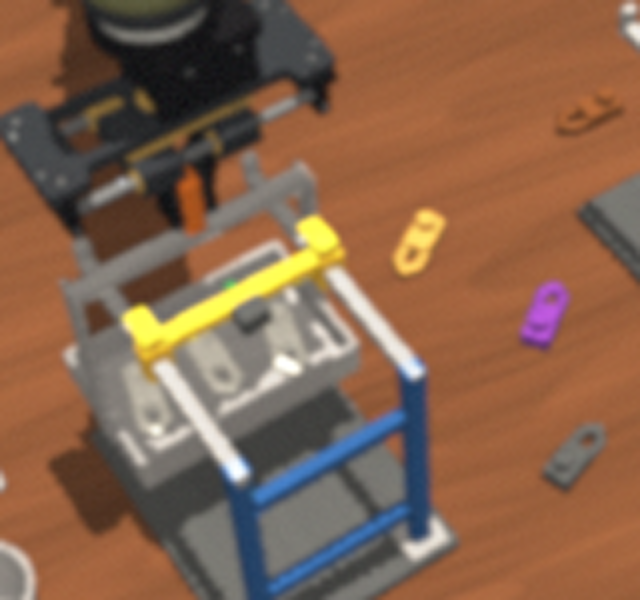

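>>> {"name": "play_rows", "arguments": {
  "translation": [
    [0,0.4,0],
    [0,0.4,0],
    [0,0.4,0],
    [0,0.4,0],
    [0,0.4,0],
    [0,0.4,0],
    [0,0.4,0],
    [0,0.2,0],
    [0,0,0],
    [0,0,0]
  ],
  "turn": [
    [0,0,0],
    [0,0,0],
    [0,0,0],
    [0,0,0],
    [0,0,0],
    [0,0,0],
    [0,0,0],
    [0,0,0],
    [0,0,0],
    [0,0,0]
  ],
  "fingers": [-1,-1,-1,-1,-1,-1,-1,-1,-1,-1]
}}

```text
time: 13.35
position: [0.5668, -0.21, 0.2536]
tool_rot: [-0.162, 2.143, -2.143]
ft_force: [0.5, -0.0, -3.3]
grip_width: 0.159
```

>>> {"name": "play_rows", "arguments": {
  "translation": [
    [0,0.2,0],
    [0,0.2,0],
    [0,0.2,0],
    [0,0.2,0],
    [0,0.2,0],
    [0,0,0],
    [0,0,0],
    [0,0,0],
    [0,0,0],
    [0,0,0]
  ],
  "turn": [
    [0,0,0],
    [0,0,0],
    [0,0,0],
    [0,0,0],
    [0,0,0],
    [0,0,0],
    [0,0,0],
    [0,0,0],
    [0,0,0],
    [0,0,0]
  ],
  "fingers": [-1,-1,-1,-1,-1,-1,-1,-1,-1,-1]
}}

```text
time: 14.18
position: [0.567, -0.21, 0.2534]
tool_rot: [-0.161, 2.142, -2.143]
ft_force: [-2.7, 1.6, 6.0]
grip_width: 0.161
```

>>> {"name": "play_rows", "arguments": {
  "translation": [
    [0,-0.2,0],
    [0,-0.2,0],
    [0,-0.2,0],
    [0,-0.1,0],
    [0,0,0],
    [0,0,0],
    [0,0,0],
    [0,0,0],
    [0,0,0],
    [0,0,0]
  ],
  "turn": [
    [0,0,0],
    [0,0,0],
    [0,0,0],
    [0,0,0],
    [0,0,0],
    [0,0,0],
    [0,0,0],
    [0,0,0],
    [0,0,0],
    [0,0,0]
  ],
  "fingers": [-1,-1,-1,-1,-1,-1,-1,-1,-1,-1]
}}

```text
time: 15.02
position: [0.5669, -0.21, 0.2534]
tool_rot: [-0.162, 2.143, -2.143]
ft_force: [-2.3, 1.8, 5.6]
grip_width: 0.161
```

```bash
python3 - <<'E'
from h import *
s=ctrl.get_state();W=ctrl.camera_info("wrist");im=ctrl.get_image("wrist");cv2.imwrite("pics/j_wrist.png",im)
cv2.imwrite("pics/j_wc.png",cv2.resize(im[60:230,190:450],None,fx=3,fy=3,interpolation=cv2.INTER_CUBIC))
print(s["position"],s["ft_force"]);p=s["position"];n=np.array([.9886,.1504,0])
for r in range(90,200,4):
    X=onz(W,(320,r),.240);print(r,round((n@(X-p))*1000,1),end="; ")
E
```

```text
[ 0.5669 -0.21    0.2534] [-2.273   1.7817  5.5766]
90 82.4; 94 80.3; 98 78.2; 102 76.1; 106 74.0; 110 71.9; 114 69.8; 118 67.6; 122 65.5; 126 63.3; 130 61.1; 134 58.9; 138 56.7; 142 54.5; 146 52.3; 150 50.0; 154 47.8; 158 45.5; 162 43.2; 166 40.9; 170 38.6; 174 36.2; 178 33.9; 182 31.5; 186 29.1; 190 26.7; 194 24.3; 198 21.9;
```

View pics/j_wc.png

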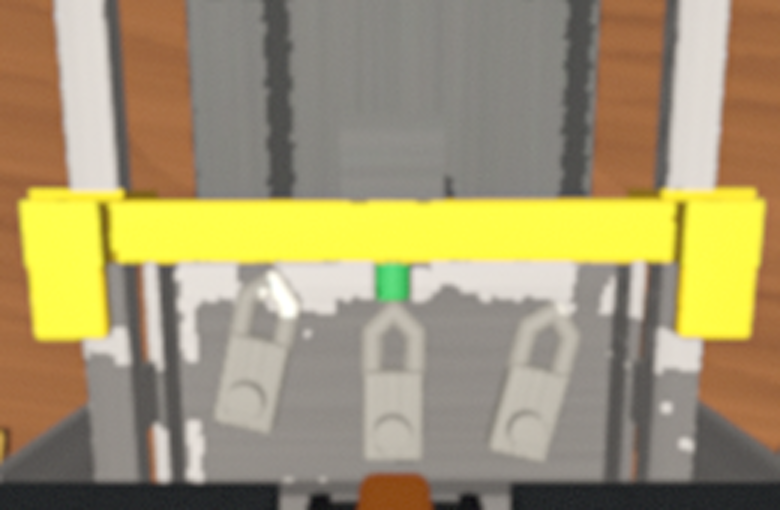

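>>> {"name": "play_rows", "arguments": {
  "translation": [
    [0,-0.2,0],
    [0,-0.2,0],
    [0,-0.2,0],
    [0,-0.1,0],
    [0,0,0],
    [0,0,0],
    [0,0,0],
    [0,0,0],
    [0,0,0],
    [0,0,0]
  ],
  "turn": [
    [0,0,0],
    [0,0,0],
    [0,0,0],
    [0,0,0],
    [0,0,0],
    [0,0,0],
    [0,0,0],
    [0,0,0],
    [0,0,0],
    [0,0,0]
  ],
  "fingers": [-1,-1,-1,-1,-1,-1,-1,-1,-1,-1]
}}

```text
time: 15.9
position: [0.5668, -0.21, 0.2535]
tool_rot: [-0.162, 2.143, -2.143]
ft_force: [1.0, 0.5, -3.0]
grip_width: 0.16
```

>>> {"name": "play_rows", "arguments": {
  "translation": [
    [-0.5,0,0],
    [-1,0,0],
    [-1.5,0,0],
    [-2,0,0],
    [-2,0,0],
    [-2,0,0],
    [-1.5,0,0],
    [-1,0,0],
    [-0.5,0,0],
    [0,0,0]
  ],
  "turn": [
    [0,0,0],
    [0,0,0],
    [0,0,0],
    [0,0,0],
    [0,0,0],
    [0,0,0],
    [0,0,0],
    [0,0,0],
    [0,0,0],
    [0,0,0]
  ],
  "fingers": [-1,-1,-1,-1,-1,-1,-1,-1,-1,-1]
}}

```text
time: 16.73
position: [0.5788, -0.208, 0.2537]
tool_rot: [-0.162, 2.143, -2.143]
ft_force: [0.2, 1.5, -4.6]
grip_width: 0.154
```

>>> {"name": "play_rows", "arguments": {
  "translation": [
    [-1,0,0],
    [-2,0,0],
    [-2.5,0,0],
    [-3,0,0],
    [-3,0,0],
    [-3,0,0],
    [-2.5,0,0],
    [-2,0,0],
    [-1,0,0],
    [0,0,0]
  ],
  "turn": [
    [0,0,0],
    [0,0,0],
    [0,0,0],
    [0,0,0],
    [0,0,0],
    [0,0,0],
    [0,0,0],
    [0,0,0],
    [0,0,0],
    [0,0,0]
  ],
  "fingers": [-1,-1,-1,-1,-1,-1,-1,-1,-1,-1]
}}

```text
time: 17.57
position: [0.5987, -0.205, 0.2538]
tool_rot: [-0.162, 2.143, -2.143]
ft_force: [0.2, 0.1, -5.7]
grip_width: 0.157
```

```bash
python3 - <<'E'
from h import *
s=ctrl.get_state();W=ctrl.camera_info("wrist");im=ctrl.get_image("wrist")
cv2.imwrite("pics/k_wc.png",cv2.resize(im[60:230,190:450],None,fx=3,fy=3,interpolation=cv2.INTER_CUBIC))
print(s["position"],s["ft_force"],s["torque"]);p=s["position"];n=np.array([.9886,.1504,0])
for r in range(170,236,4):
    X=onz(W,(320,r),.240);print(r,round((n@(X-p))*1000,1),end="; ")
c=(160,310,200,360)
im=ctrl.get_image("scene");cv2.imwrite(f"pics/k_scenec.png",cv2.resize(im[c[0]:c[1],c[2]:c[3]],None,fx=4,fy=4,interpolation=cv2.INTER_CUBIC)[:600,:800])
E
```

```text
[ 0.5987 -0.205   0.2538] [ 0.1717  0.1244 -5.7052] [-0.0147 -0.018   0.0149]
170 38.5; 174 36.1; 178 33.8; 182 31.4; 186 29.0; 190 26.6; 194 24.2; 198 21.7; 202 19.3; 206 16.8; 210 14.3; 214 11.8; 218 9.3; 222 6.8; 226 4.2; 230 1.7; 234 -0.9;
```

View pics/k_wc.png

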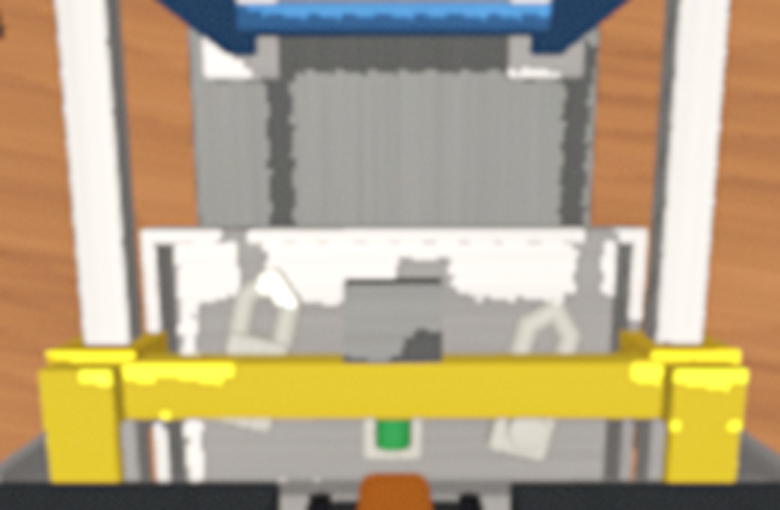

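View pics/k_scenec.png

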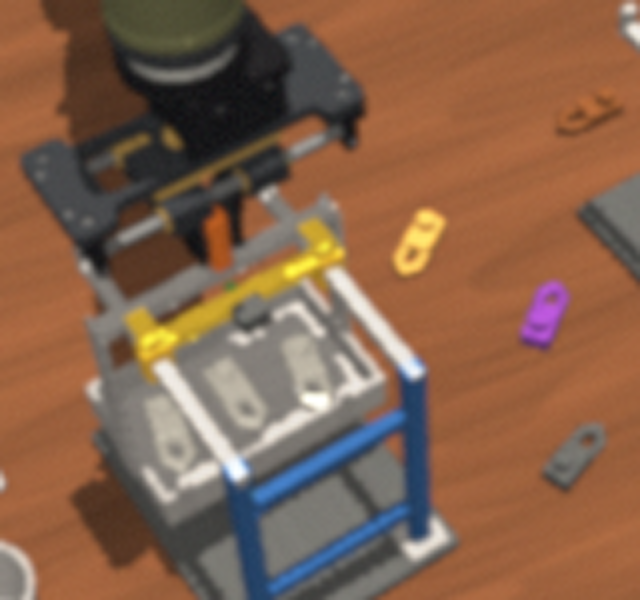

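>>> {"name": "play_rows", "arguments": {
  "translation": [
    [-0.5,0.1,0],
    [-1,0.1,0],
    [-1.5,0,0],
    [-1.5,0,0],
    [-1.5,0,0],
    [-1.5,0,0],
    [-1,0,0],
    [-1,0,0],
    [-0.5,0,0],
    [0,0,0]
  ],
  "turn": [
    [0,0,0],
    [0,0,0],
    [0,0,0],
    [0,0,0],
    [0,0,0],
    [0,0,0],
    [0,0,0],
    [0,0,0],
    [0,0,0],
    [0,0,0]
  ],
  "fingers": [-1,-1,-1,-1,-1,-1,-1,-1,-1,-1]
}}

```text
time: 18.5
position: [0.6084, -0.2037, 0.2537]
tool_rot: [-0.162, 2.143, -2.143]
ft_force: [-0.3, 0.8, -5.5]
grip_width: 0.153
```

>>> {"name": "play_rows", "arguments": {
  "translation": [
    [-0.3,0,0],
    [-0.3,0,0],
    [-0.3,0,0],
    [-0.3,0,0],
    [-0.3,0,0],
    [-0.3,0,0],
    [-0.2,0,0],
    [0,0,0],
    [0,0,0],
    [0,0,0]
  ],
  "turn": [
    [0,0,0],
    [0,0,0],
    [0,0,0],
    [0,0,0],
    [0,0,0],
    [0,0,0],
    [0,0,0],
    [0,0,0],
    [0,0,0],
    [0,0,0]
  ],
  "fingers": [-1,-1,-1,-1,-1,-1,-1,-1,-1,-1]
}}

```text
time: 19.33
position: [0.6103, -0.2035, 0.2537]
tool_rot: [-0.162, 2.143, -2.143]
ft_force: [-0.3, -0.3, -4.4]
grip_width: 0.153
```

>>> {"name": "play_rows", "arguments": {
  "translation": [
    [-0.2,0,0],
    [-0.2,0,0],
    [-0.2,0,0],
    [-0.2,0,0],
    [-0.2,0,0],
    [-0.2,0,0],
    [0,0,0],
    [0,0,0],
    [0,0,0],
    [0,0,0]
  ],
  "turn": [
    [0,0,0],
    [0,0,0],
    [0,0,0],
    [0,0,0],
    [0,0,0],
    [0,0,0],
    [0,0,0],
    [0,0,0],
    [0,0,0],
    [0,0,0]
  ],
  "fingers": [-1,-1,-1,-1,-1,-1,-1,-1,-1,-1]
}}

```text
time: 20.17
position: [0.6115, -0.2033, 0.2537]
tool_rot: [-0.162, 2.143, -2.143]
ft_force: [-0.9, 0.5, -5.8]
grip_width: 0.155
```

>>> {"name": "play_rows", "arguments": {
  "translation": [
    [-0.2,0,0],
    [-0.2,0,0],
    [-0.2,0,0],
    [-0.2,0,0],
    [-0.2,0,0],
    [0,0,0],
    [0,0,0],
    [0,0,0],
    [0,0,0],
    [0,0,0]
  ],
  "turn": [
    [0,0,0],
    [0,0,0],
    [0,0,0],
    [0,0,0],
    [0,0,0],
    [0,0,0],
    [0,0,0],
    [0,0,0],
    [0,0,0],
    [0,0,0]
  ],
  "fingers": [-1,-1,-1,-1,-1,-1,-1,-1,-1,-1]
}}

```text
time: 21.0
position: [0.6125, -0.2031, 0.2537]
tool_rot: [-0.162, 2.143, -2.143]
ft_force: [0.1, -0.8, -4.5]
grip_width: 0.162
```

>>> {"name": "play_rows", "arguments": {
  "translation": [
    [-0.2,0,0],
    [-0.2,0,0],
    [-0.2,0,0],
    [-0.2,0,0],
    [-0.2,0,0],
    [0,0,0],
    [0,0,0],
    [0,0,0],
    [0,0,0],
    [0,0,0]
  ],
  "turn": [
    [0,0,0],
    [0,0,0],
    [0,0,0],
    [0,0,0],
    [0,0,0],
    [0,0,0],
    [0,0,0],
    [0,0,0],
    [0,0,0],
    [0,0,0]
  ],
  "fingers": [-1,-1,-1,-1,-1,-1,-1,-1,-1,-1]
}}

```text
time: 21.83
position: [0.6135, -0.2029, 0.2538]
tool_rot: [-0.162, 2.143, -2.143]
ft_force: [0.5, -0.1, -5.3]
grip_width: 0.157
```

```bash
python3 - <<'E'
from h import *
s=ctrl.get_state();W=ctrl.camera_info("wrist");im=ctrl.get_image("wrist")
cv2.imwrite("pics/l_wc.png",cv2.resize(im[60:230,190:450],None,fx=3,fy=3,interpolation=cv2.INTER_CUBIC))
print(s["position"],s["ft_force"],s["torque"]);
c=(200,260,220,300)
im=ctrl.get_image("scene");cv2.imwrite(f"pics/l_scenec.png",cv2.resize(im[c[0]:c[1],c[2]:c[3]],None,fx=9,fy=9,interpolation=cv2.INTER_CUBIC)[:600,:800])
E
```

```text
[ 0.6135 -0.2029  0.2538] [ 0.4977 -0.1235 -5.255 ] [-0.067   0.0563 -0.0151]
```

View pics/l_wc.png

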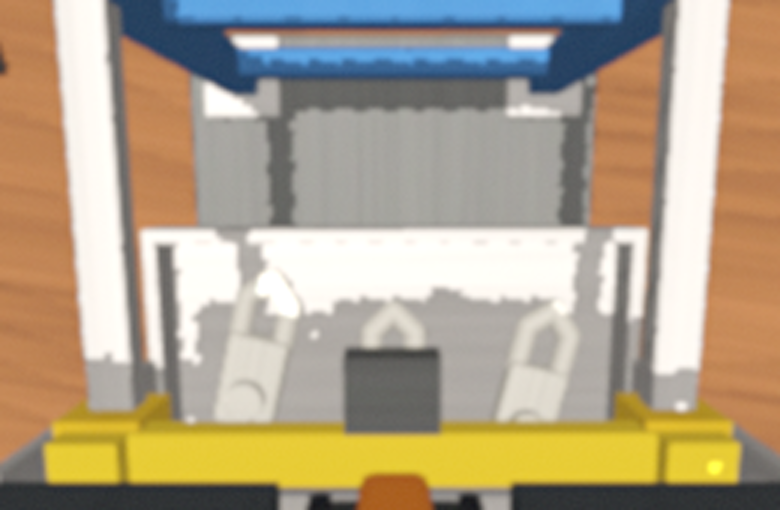

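View pics/l_scenec.png

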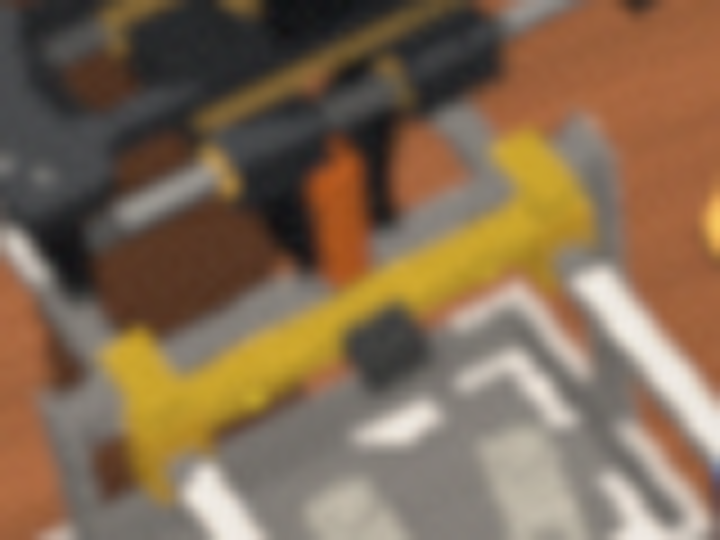

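>>> {"name": "play_rows", "arguments": {
  "translation": [
    [0,0.2,0],
    [0,0.1,0],
    [-0.2,0,0],
    [-0.2,0,0],
    [-0.2,0,0],
    [-0.2,0,0],
    [0,0,0],
    [0,0,0],
    [0,0,0],
    [0,0,0]
  ],
  "turn": [
    [0,0,0],
    [0,0,0],
    [0,0,0],
    [0,0,0],
    [0,0,0],
    [0,0,0],
    [0,0,0],
    [0,0,0],
    [0,0,0],
    [0,0,0]
  ],
  "fingers": [-1,-1,-1,-1,-1,-1,-1,-1,-1,-1]
}}

```text
time: 22.77
position: [0.6143, -0.2027, 0.2535]
tool_rot: [-0.162, 2.143, -2.143]
ft_force: [-0.8, 0.1, -3.2]
grip_width: 0.159
```

>>> {"name": "play_rows", "arguments": {
  "translation": [
    [-0.2,0,0],
    [-0.2,0,0],
    [-0.2,0,0],
    [-0.2,0,0],
    [0,0,0],
    [0,0,0],
    [0,0,0],
    [0,0,0],
    [0,0,0],
    [0,0,0]
  ],
  "turn": [
    [0,0,0],
    [0,0,0],
    [0,0,0],
    [0,0,0],
    [0,0,0],
    [0,0,0],
    [0,0,0],
    [0,0,0],
    [0,0,0],
    [0,0,0]
  ],
  "fingers": [-1,-1,-1,-1,-1,-1,-1,-1,-1,-1]
}}

```text
time: 23.6
position: [0.6151, -0.2027, 0.2535]
tool_rot: [-0.162, 2.143, -2.143]
ft_force: [-0.1, 0.2, -3.4]
grip_width: 0.159
```

>>> {"name": "play_rows", "arguments": {
  "translation": [
    [-0.2,0,0],
    [-0.2,0,0],
    [-0.2,0,0],
    [-0.2,0,0],
    [0,0,0],
    [0,0,0],
    [0,0,0],
    [0,0,0],
    [0,0,0],
    [0,0,0]
  ],
  "turn": [
    [0,0,0],
    [0,0,0],
    [0,0,0],
    [0,0,0],
    [0,0,0],
    [0,0,0],
    [0,0,0],
    [0,0,0],
    [0,0,0],
    [0,0,0]
  ],
  "fingers": [-1,-1,-1,-1,-1,-1,-1,-1,-1,-1]
}}

```text
time: 24.43
position: [0.6153, -0.2027, 0.2535]
tool_rot: [-0.163, 2.144, -2.144]
ft_force: [-5.5, 0.8, -0.7]
grip_width: 0.157
```

>>> {"name": "play_rows", "arguments": {
  "translation": [
    [-0.2,0,0],
    [-0.2,0,0],
    [-0.2,0,0],
    [-0.2,0,0],
    [0,0,0],
    [0,0,0],
    [0,0,0],
    [0,0,0],
    [0,0,0],
    [0,0,0]
  ],
  "turn": [
    [0,0,0],
    [0,0,0],
    [0,0,0],
    [0,0,0],
    [0,0,0],
    [0,0,0],
    [0,0,0],
    [0,0,0],
    [0,0,0],
    [0,0,0]
  ],
  "fingers": [-1,-1,-1,-1,-1,-1,-1,-1,-1,-1]
}}

```text
time: 25.27
position: [0.6154, -0.2027, 0.2535]
tool_rot: [-0.165, 2.144, -2.144]
ft_force: [-7.3, 0.1, -0.7]
grip_width: 0.158
```

>>> {"name": "play_rows", "arguments": {
  "translation": [
    [-0.2,0,0],
    [-0.1,0,0],
    [0,0,0],
    [0,0,0],
    [0,0,0],
    [0,0,0],
    [0,0,0],
    [0,0,0],
    [0,0,0],
    [0,0,0]
  ],
  "turn": [
    [0,0,0],
    [0,0,0],
    [0,0,0],
    [0,0,0],
    [0,0,0],
    [0,0,0],
    [0,0,0],
    [0,0,0],
    [0,0,0],
    [0,0,0]
  ],
  "fingers": [-1,-1,-1,-1,-1,-1,-1,-1,-1,-1]
}}

```text
time: 26.1
position: [0.6154, -0.2027, 0.2535]
tool_rot: [-0.165, 2.145, -2.145]
ft_force: [-8.1, 0.4, -0.2]
grip_width: 0.159
```

```bash
python3 - <<'E'
from h import *
s=ctrl.get_state();print(s["position"],s["ft_force"],s["torque"])
for n,c in(("wrist",(60,230,190,450)),("scene",(180,260,210,310))):
    im=ctrl.get_image(n);f=3 if n=="wrist" else 7
    cv2.imwrite(f"pics/m_{n}.png",cv2.resize(im[c[0]:c[1],c[2]:c[3]],None,fx=f,fy=f,interpolation=cv2.INTER_CUBIC))
E
```

```text
[ 0.6154 -0.2027  0.2535] [-8.091   0.3987 -0.15  ] [0.0449 1.9328 0.0544]
```

View pics/m_wrist.png

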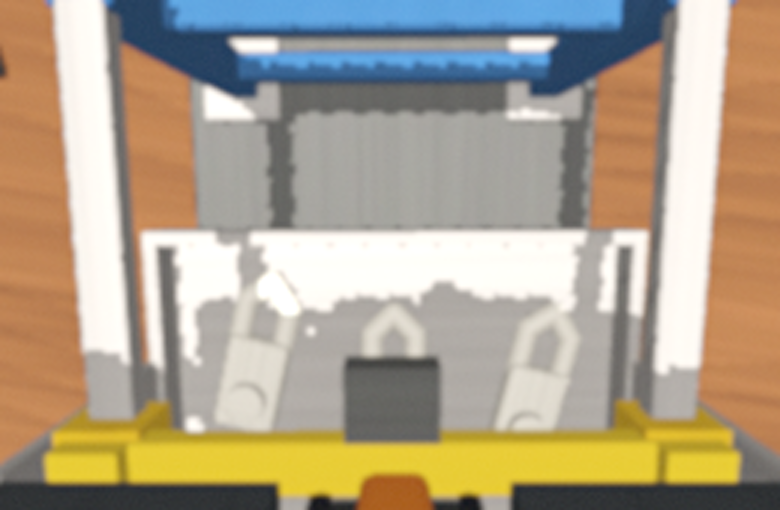

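View pics/m_scene.png

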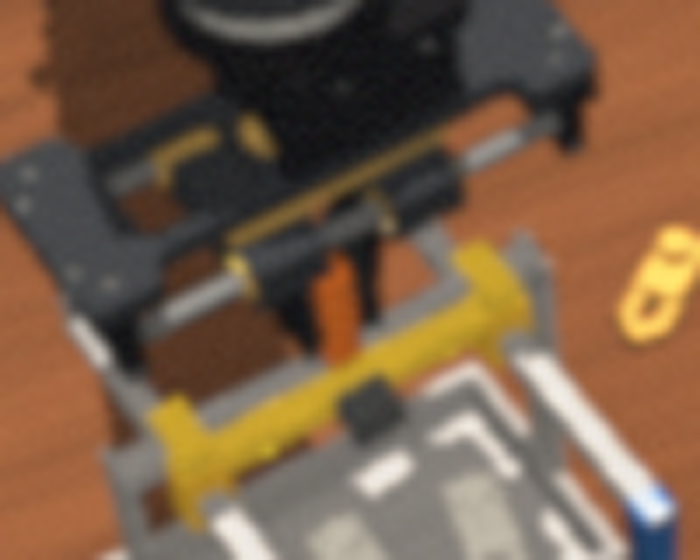

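>>> {"name": "play_rows", "arguments": {
  "translation": [
    [0,0,0],
    [0,0,0],
    [0,0,0],
    [0,0,0],
    [0,0,0],
    [0,0,0],
    [0,0,0],
    [0,0,0],
    [0,0,0],
    [0,0,0]
  ],
  "turn": [
    [0,0,0],
    [0,0,0],
    [0,0,0],
    [0,0,0],
    [0,0,0],
    [0,0,0],
    [0,0,0],
    [0,0,0],
    [0,0,0],
    [0,0,0]
  ],
  "fingers": [-0.6,-0.5,-0.4,-0.3,-0.2,0,0,0,0,0]
}}

```text
time: 27.03
position: [0.617, -0.2024, 0.2534]
tool_rot: [-0.162, 2.143, -2.143]
ft_force: [0.7, -0.2, 0.1]
grip_width: 0.497
```

```bash
python3 - <<'E'
from h import *
s=ctrl.get_state();print(s["position"],s["ft_force"],s["torque"],s["grip_width"])
im=ctrl.get_image("wrist");cv2.imwrite("pics/n_w.png",im)
E
```

```text
[ 0.617  -0.2024  0.2534] [ 0.6911 -0.2396  0.14  ] [-0.0118 -0.001  -0.0188] 0.49716016140359026
```

View pics/n_w.png

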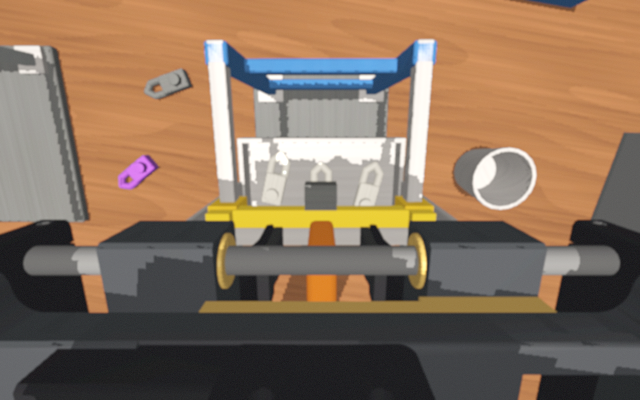

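Released: the fingers stand about 15 mm clear of the grip on each side (grip at wrist column 320). Next I'll rise straight up.

>>> {"name": "play_rows", "arguments": {
  "translation": [
    [0,-3,0],
    [0,-6,0],
    [0,-10,0],
    [0,-14,0],
    [0,-16,0],
    [0,-18,0],
    [0,-18,0],
    [0,-15,0],
    [0,-10,0],
    [0,-5,0]
  ],
  "turn": [
    [0,0,0],
    [0,0,0],
    [0,0,0],
    [0,0,0],
    [0,0,0],
    [0,0,0],
    [0,0,0],
    [0,0,0],
    [0,0,0],
    [0,0,0]
  ],
  "fingers": [0,0,0,0,0,0,0,0,0,0]
}}

```text
time: 27.92
position: [0.6175, -0.2024, 0.3711]
tool_rot: [-0.158, 2.14, -2.143]
ft_force: [0.1, -0.1, -0.8]
grip_width: 0.501
```

>>> {"name": "play_rows", "arguments": {
  "translation": [
    [10,-5,0],
    [20,-5,0],
    [20,-5,0],
    [20,-5,0],
    [20,0,0],
    [15,0,0],
    [10,0,0],
    [5,0,0],
    [0,0,0],
    [0,0,0]
  ],
  "turn": [
    [0,0,0],
    [0,0,0],
    [0,0,0],
    [0,0,0],
    [0,0,0],
    [0,0,0],
    [0,0,0],
    [0,0,0],
    [0,0,0],
    [0,0,0]
  ],
  "fingers": [0,0,0,0,0,0,0,0,0,0]
}}

```text
time: 28.75
position: [0.4985, -0.2202, 0.3882]
tool_rot: [-0.162, 2.143, -2.143]
ft_force: [0.9, -0.2, 0.5]
grip_width: 0.499
```

```bash
python3 - <<'E'
from h import *
s=ctrl.get_state();print(s["time"],s["position"],s["ft_force"])
for n,c,f in(("wrist",(0,230,180,460),2.8),("scene",(160,310,200,360),4),("top",(0,400,0,640),1)):
    im=ctrl.get_image(n)
    cv2.imwrite(f"pics/o_{n}.png",cv2.resize(im[c[0]:c[1],c[2]:c[3]],None,fx=f,fy=f,interpolation=cv2.INTER_CUBIC))
E
```

```text
28.75 [ 0.4985 -0.2202  0.3882] [ 0.936  -0.2351  0.5319]
```

View pics/o_wrist.png

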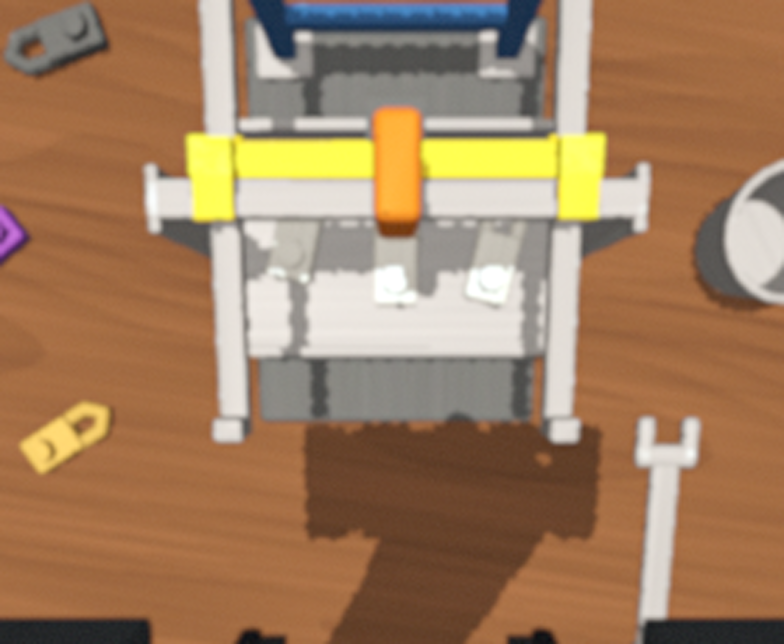

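View pics/o_scene.png

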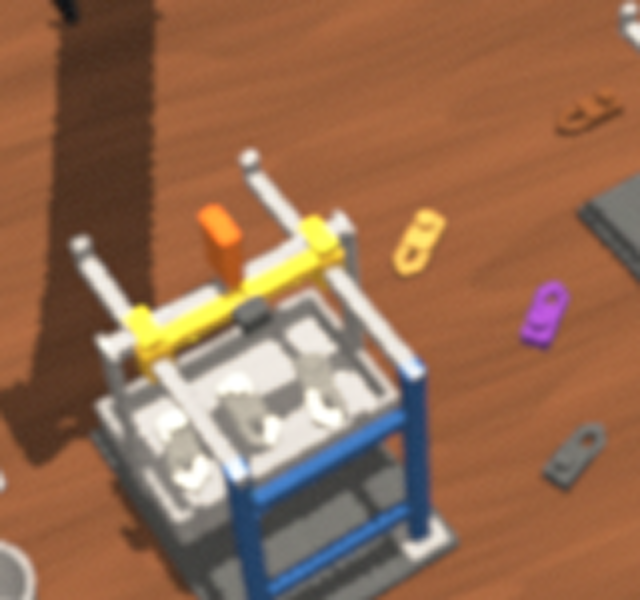

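View pics/o_top.png

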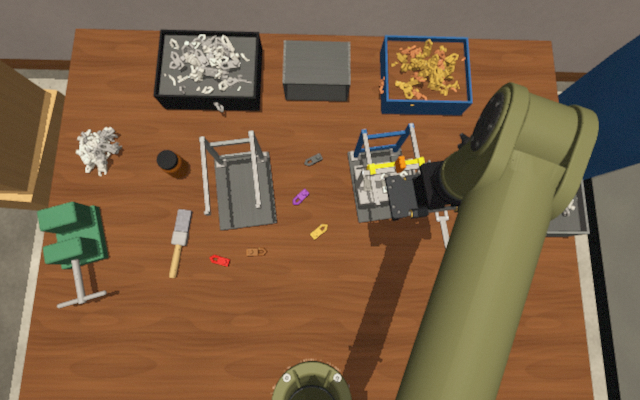

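```bash
python3 - <<'E'
from bench import ctrl
s=ctrl.get_state();print(s["qd"],s["ft_force"]);print(ctrl.close_job())
E
```

```text
[-0.00155884  0.00447902  0.00025656 -0.00068069  0.00044986  0.00230992
 -0.00051964] [1.54378454 0.32176502 0.71831686]
the job is handed in; nothing more can be done
None
```

The carrier now hangs on the blue keeper stand, pressed home against the yellow stop and released, and I handed the job in at about 29 s of the 72 s. The run reports no verdict, so what follows rests on my own checks.

**What I did:** I pinched the orange grip, lifted the carrier about 30 mm off the grey stand and took it out over the arm tips. I carried it level to the keeper stand, laid it on the arms and slid it about 49 mm back until I felt the stop. I then pressed to a wrist reading of about 8 N, opened the fingers and backed away.

**Last checks:**
- **Pictures:** The bar lies under both keepers and centred to within a few mm. There is no visible gap to the stop and no green showing. All three castings are in the tray, and the bystanders in view look unmoved.
- **Home position:** Feel put it within about 1 mm of where the wrist picture had placed it. The pin's travel could only be judged from these signs, not read directly.

**Disagreements and oddities:**
- **Bar height:** The scene camera put the carried bar 4–6 mm too high, so I found the arms by force instead.
- **Setting down:** That contact briefly reached about 11 N. It lagged behind the first 0.7 mm I backed off and then eased to about 2 N.
- **Fingers:** They were still closing when I began the lift, so the pinch may sit a millimetre or so higher on the grip than planned.

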